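# Wipe the offcuts off the sawing board

## Robot

A 6-joint arm with a two-finger parallel gripper is mounted at the origin on the work surface. World frame = base frame: x ahead of the robot, y to its left, z up, the work surface at z = 0. Lengths are in m, angles in rad, forces in N, time in s.
With the tool pointing down it reaches from about 0.375 to 0.975 m from the base axis. Payload 3.8 kg.
Tool frame: the origin (TCP) lies between the finger pads; the fingertips stand 8 mm ahead of it and the grasp point (between the pads) lies 11 mm behind it (tcp_to_tips is the distance from the TCP to the fingertips, in m); z points along the fingers, y is the line along which they close (so a half turn about z gives the same grasp; the last joint's range is limited). The gripper opens to 85 mm and grips with 20 to 120 N. Pads are 22 mm wide; open, the fingers measure 114 mm over their backs; the gripper's body (76 mm by 85 mm) begins 54 mm behind the grasp point. The pads swing forward as they close: fully open they stand 13 mm farther back than shut.
Start: joints at [-1.38, 0.264, 1.604, -0, 1.274, -0.037], TCP at [0.152, -0.658, 0.239] pointing down, gripper open.
Joint ranges: [-2.63, 2.63], [-0.94, 2.18], [0.31, 2.57], [-1.31, 4.45], [0, 2.66], [-2.55, 2.55]. Speed limits (rad/s): [2.57, 2.57, 3.14, 3.14, 3.14, 3.14].

## Interface

Orientations are given as a rotation vector (axis times angle).
In Python, from workcell import * gives the robot as it stands.
- The arm moves only by the tool move_arm, never from a script. Its argument "series" is one flat list of numbers, 7 for each row, row after row: the finger opening in cm, from 0 to 8.54, then the shift along the tool's x, y, z in cm, then the turn, a rotation vector about the tool's x, y, z in degrees. A call has 1 to 5 rows; each row shifts and turns the commanded pose from where the row before left it, along the tool's axes as they then stand; what a row does not reach is not made up. A row lasts 1/8 s, in which the tool goes at most 62.5 mm and 10.7 degrees, less where a joint would pass 70% of its speed; a pose out of reach is approached as far as the arm can. A call is refused whole if a number of a shift passes 6.25 or a number of a turn 10.7, either way. A call with a gripper value outside its range is refused whole. The fingers move at their own pace and stop on an object; "grip_force" is the grip in N (left out, the last holds). Time passes only in rows, so rows that do not move let the fingers close. It gives the time, the measured TCP pose, the force, the opening and the grip force at its end, in the units of the state.
- read_state(): the state, without advancing time (a new reading comes with each control period).
- read_camera(name): name is "side" or "top" or "wrist"; returns the picture (384x512x3 uint8, red, green, blue); there is no depth.
- calibration(name): a dict with "camera_matrix" (3x3 intrinsics, pixels), "k1" (the pictures are not rectified: a ray, as slopes to the right and down, at radius r is drawn at 1 + k1 r^2 times it, then the intrinsics apply), "rvec" (rotation vector, rad) and "tvec" (3), from world to camera coordinates, as OpenCV has them. Camera axes: x right, y down, z forward; pixel columns grow to the right and rows downward; lengths in m; the calibration is good to about 2 mm. A picture is of the moment at which its call begins: read the wrist's pose just before it. calibration takes no time and is no camera call; for the wrist camera it gives the pose at the moment of the call.
- finish_job(): hands the job in; it is judged then, once.
The state is a dict: "time": time; "q": joint angles; "joint_vel": joint speeds; "joint_torque": joint torques, N m; "tool_pos": TCP position; "tcp_rot": TCP orientation; "wrist_force": force on the tool from outside, world axes, zero at the start; "torque": the same for the moment, N m; "width": opening from 0.0 (shut) to 1.0 (fully open); "grip_force": force on a finger pad.
Only numpy, scipy, OpenCV 4.12 (cv2) and the standard library are available. Lean on these libraries where they do the work, as an engineer would, in place of code of your own. Each camera call takes 0.05 s, during which the arm holds its last target. There are 200 camera calls.

## Task

Take the scraper block from its cork-topped rest and wipe all six loose wood chips off the grey board into the open steel tray tucked under one edge of it, without pressing hard or disturbing the steel rule that lies on the board. Then stand the scraper back upright on its rest, lengthwise along it.

Things in the scene. Friction and masses are not known exactly. Their poses are not given: they have to be found in the camera images.
- scraper: Scraper block: a wooden bar 140 mm long (its x), 24 mm thick (y), 34 mm high, with a 20 mm thick black rubber foot; on its middle an upright wooden grip 62 mm long (x), 24 mm thick (y), its top 80 mm above the underside. Grip it across the 24 mm. 160 g. Origin: centre of the underside; z up. It need not press: skimming up to 5 mm over the board it still catches the chips.
- rest: Low plywood pad with a cork top, 190 mm (its x) by 70 mm (its y), top at 12 mm; fixed to the bench, left or right of the board. Origin: centre of the underside, on the bench. A dark-boxed sharpening stone of like size (26 mm high) lies on the other side.
- board: Square grey-topped plywood board 260 x 260 mm, flat top 52 mm above the bench, fixed, with no raised edges. Origin: centre, at bench level; x points to its far edge, which two small clamps hold (standing on the outer 25 mm, to 116 mm above the bench); the tray lies along its +y or its -y edge. The slab is 18 mm thick and overhangs the tray by 20 mm.
- tray: Open shallow steel tray, fixed, 270 mm (its x) by 140 mm (its y), 30 mm high, wall and floor 3 mm; parallel to the board, its long side tucked 20 mm under the board's +y or -y edge. Origin: centre of the underside, on the bench. Along the other edge of the board lies a closed blue organiser case of the same size.
- rule: Steel rule 200 mm long (its y), 22 mm wide, 4 mm thick, lying loose on the board near the far edge, its centre about 88 mm from the board's centre along board +x. Origin: centre of the underside.
- chip0: Loose flat wood chip (sawn offcut), about 30 x 20 mm (x, y), 12 mm thick, 10 g, lying flat on the board. Origin: its centre.
- chip1: Loose flat wood chip (sawn offcut), about 30 x 20 mm (x, y), 12 mm thick, 10 g, lying flat on the board. Origin: its centre.
- chip2: Loose flat wood chip (sawn offcut), about 30 x 20 mm (x, y), 12 mm thick, 10 g, lying flat on the board. Origin: its centre.
- chip3: Loose flat wood chip (sawn offcut), about 30 x 20 mm (x, y), 12 mm thick, 10 g, lying flat on the board. Origin: its centre.
- chip4: Loose flat wood chip (sawn offcut), about 30 x 20 mm (x, y), 12 mm thick, 10 g, lying flat on the board. Origin: its centre.
- chip5: Loose flat wood chip (sawn offcut), about 30 x 20 mm (x, y), 12 mm thick, 10 g, lying flat on the board. Origin: its centre.

How it is judged:
By the outcome, as a careful person would: the job done as asked, in the order asked, and still so for the second after the job is handed in, with the robot touching nothing.
It also fails if it takes over 61 s, if anything falls off the work surface, if the arm or the gripper's body presses on something with over 40 N, if the wrist force passes 120 N, or if a joint passes its speed limit or range.

## Working session

There is one attempt and no reset: what is moved stays moved. The work goes in short steps, Python scripts to look and compute and a tool call to move; the robot and the scene stay as the last step left them, time stands still between calls to the robot, and variables do not carry over. Pictures are saved under pics/ and viewed, at most 10 in all, crops included, and the job is handed in when it is done.

Besides the shell and the picture viewer there is one more tool, called as name(argument=value, ...), one argument or row to a line, values as JSON. move_arm: Moves the arm, as the interface text tells. Its arguments: {"type":"object","properties":{"series":{"type":"array"},"grip_force":{"type":"number"}},"required":["series"]}

```bash
ls; mkdir -p pics
python3 - <<'E'
from workcell import *
import cv2
s=read_state();print(s)
for n in("top","side"):
    c=calibration(n);print(n,c)
    cv2.imwrite(f"pics/{n}0.png",read_camera(n)[:,:,::-1])
E
```

```text
pics
{'time': 0.0, 'q': array([-1.37989556e+00,  2.64776375e-01,  1.60536704e+00, -7.41500833e-06,
        1.27371123e+00, -3.69035189e-02]), 'joint_vel': array([ 0.00065334,  0.00020631, -0.00230773,  0.00085977,  0.00048907,
        0.00044172]), 'joint_torque': array([ 6.75673509e-04, -5.15111840e+01, -3.67313397e+01,  1.92125990e-04,
        1.28903883e-02, -8.53238813e-07]), 'tool_pos': array([ 0.1522994 , -0.65686137,  0.23795013]), 'tcp_rot': array([-3.11899511e+00, -3.56808025e-01,  2.84211113e-04]), 'wrist_force': array([ 0.09313876, -0.4482849 , -0.34942687]), 'torque': array([ 0.01535436,  0.0182169 , -0.02955935]), 'grip_force': 0.0, 'width': 0.9996916948628025}
top {'camera_matrix': array([[363.59426562,   0.        , 262.11893078],
       [  0.        , 363.59426562, 193.82530509],
       [  0.        ,   0.        ,   1.        ]]), 'k1': -0.003379292512762962, 'rvec': array([ 2.15613357, -2.12043765,  0.1331651 ]), 'tvec': array([-0.00639276,  0.57030473,  0.8712331 ])}
side {'camera_matrix': array([[360.47971723,   0.        , 254.55915604],
       [  0.        , 360.47971723, 196.44937615],
       [  0.        ,   0.        ,   1.        ]]), 'k1': -0.07763306554271569, 'rvec': array([ 2.2483002 , -0.10861831,  0.05162498]), 'tvec': array([-0.58041986,  0.09830206,  0.89843328])}
```

View pics/top0.png

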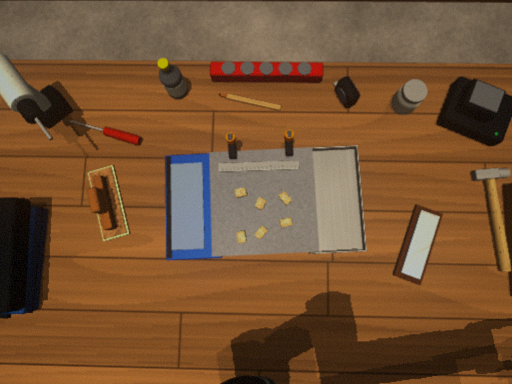

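View pics/side0.png

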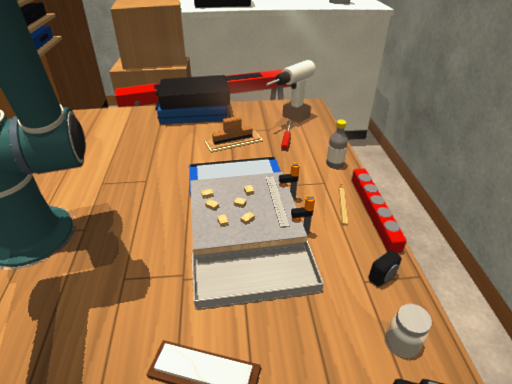

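Top view: the scraper on its rest is at about (105,205), and the blue case is left of the board. The board spans columns 210–315 and rows 150–255, with the tray to its right (−y). The rule is at row 166, and the six chips lie in columns 235–290, rows 190–240. Next I'll measure these.

```bash
cat > h.py <<'E'
from workcell import *
import cv2, numpy as np
def pt(c,px,z):
    """pixel(s) -> world points on plane z"""
    K=c["camera_matrix"];R=cv2.Rodrigues(c["rvec"])[0];t=c["tvec"]
    px=np.atleast_2d(np.asarray(px,float)); d=(px-K[:2,2])/K[[0,1],[0,1]]
    u=d.copy()
    for _ in range(10): u=d/(1+c["k1"]*(u**2).sum(1,keepdims=True))
    o=-R.T@t; w=np.c_[u,np.ones(len(u))]@R
    return o+w*((z-o[2])/w[:,2])[:,None]
def blobs(m,amin):
    return [k for k in cv2.findContours(m.astype(np.uint8),cv2.RETR_EXTERNAL,cv2.CHAIN_APPROX_NONE)[0] if cv2.contourArea(k)>=amin]
def chips(im):
    h=cv2.cvtColor(im,cv2.COLOR_RGB2HSV)
    return cv2.inRange(h,(18,70,150),(35,255,255))
def rect(c,k,z):
    """min-area rectangle of a contour on plane z: centre mm, size mm, corners"""
    p=pt(c,k.reshape(-1,2),z)[:,:2]*1000
    r=cv2.minAreaRect(p.astype(np.float32)); return np.round(r[0],1),np.round(r[1],1),round(r[2],1)
E
python3 - <<'E'
from h import *
c=calibration("top");im=cv2.imread("pics/top0.png")[:,:,::-1].copy()
h=cv2.cvtColor(im,cv2.COLOR_RGB2HSV)
print("chips");
for k in blobs(chips(im),20): print(rect(c,k,.064), cv2.boundingRect(k))
g=np.zeros(im.shape[:2],np.uint8)
gray=((h[...,1]<40)&(h[...,2]>60)).astype(np.uint8); roi=g.copy(); roi[145:262,205:318]=1
print("board")
for k in blobs(gray*roi,2000): print(rect(c,k,.052),cv2.boundingRect(k))
print("rule")
roi[:]=0; roi[155:178,212:305]=1
for k in blobs((gray*roi)&(h[...,2]>150),50): print(rect(c,k,.056),cv2.boundingRect(k))
for n,p in (("rest",(slice(155,250),slice(80,140))),("tray",(slice(140,258),slice(305,372)))):
    cv2.imwrite(f"pics/{n}.png",cv2.resize(im[p][:,:,::-1],None,fx=6,fy=6,interpolation=cv2.INTER_CUBIC)[:600])
cv2.imwrite("pics/c1.png",cv2.resize(np.hstack([im[150:262,80:140],im[150:262,205:318]])[:,:,::-1],None,fx=4.6,fy=4.6,interpolation=cv2.INTER_CUBIC))
E
```

```text
chips
(array([462. ,  52.7]), array([28.3, 20.7]), 13.0) (236, 231, 10, 13)
(array([473.9,   5.4]), array([20.7, 31.2]), 54.1) (254, 226, 14, 13)
(array([499.9, -55.1]), array([21.8, 28.4]), 11.7) (280, 217, 13, 10)
(array([545.1,   7.7]), array([20.8, 25.2]), 64.5) (254, 197, 12, 12)
(array([559.4, -52.7]), array([31.1, 19.1]), 45.4) (279, 191, 13, 13)
(array([571.9,  56.9]), array([22.2, 24.5]), 1.6) (235, 187, 11, 10)
(array([ 503.4, -565.9]), array([218.6,  16.7]), 5.5) (490, 179, 21, 92)
(array([539.9, 382.5]), array([180.5,  66.7]), 17.4) (87, 165, 42, 77)
(array([813.3,  69.6]), array([53.4, 10.7]), 77.0) (227, 94, 22, 8)
(array([907.2, 268.5]), array([24.9, 26.4]), 0.5) (157, 58, 11, 10)
board
rule
```

View pics/c1.png

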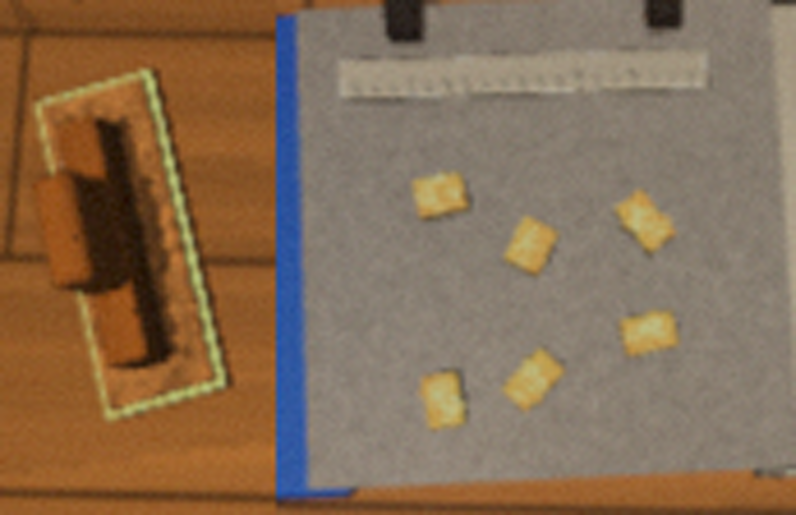

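The crop shows the rest corners at about (38,105), (152,70), (228,383) and (110,418). The scraper lies lengthwise along the rest, and the rule and board are turned slightly. I'll convert these to positions.

Run:
```python
from h import *
c=calibration("top");np.set_printoptions(precision=1,suppress=True)
L=lambda a:np.array(a)/4.6-.4+[80,150]
Rr=lambda a:(np.array(a)-[276,0])/4.6-.4+[205,150]
def show(n,p):
    p=p[:,:2]*1000; print(n,p.tolist().__repr__() if 0 else p.round(1).tolist(),"mean",p.mean(0))
    return p
p=show("rest",pt(c,L([(38,105),(152,70),(228,383),(110,418)]),.012));a=p[3]-p[0]+p[2]-p[1];print("ang",np.degrees(np.arctan2(a[1],a[0])),np.linalg.norm(a)/2)
p=show("griptop",pt(c,L([(37,182),(78,174),(97,283),(55,290)]),.092))
p=show("bartop ends",pt(c,L([(62,120),(98,115),(143,360),(108,366)]),.046))
p=show("rule",pt(c,Rr([(340,62),(707,52),(707,88),(340,98)]),.056));a=p[1]-p[0]+p[2]-p[3];print("ang",np.degrees(np.arctan2(a[1],a[0])))
p=show("board",pt(c,Rr([(298,12),(308,488),(773,5),(796,465)]),.052))
# side view check
im=cv2.imread("pics/side0.png")[:,:,::-1].copy();c=calibration("side")
for k in blobs(chips(im),20):
    r=rect(c,k,.060)
    if abs(r[0][1])<200: print(r)
cv2.imwrite("pics/c2.png",np.hstack([cv2.resize(im[110:160,195:275],None,fx=5,fy=5,interpolation=cv2.INTER_CUBIC),cv2.resize(im[150:310,180:330],None,fx=2.6,fy=2.5*.625,interpolation=cv2.INTER_CUBIC)])[:,:,::-1])
s=read_state();print(cv2.Rodrigues(s["tcp_rot"])[0])
```

```text
rest [[624.4, 464.1], [645.8, 399.8], [468.0, 343.2], [447.4, 408.1]] mean [546.4 403.8]
ang -162.39780734791643 186.0730566487202
griptop [[567.8, 419.9], [572.3, 398.7], [515.6, 384.1], [511.7, 405.6]] mean [541.9 402.1]
bartop ends [[609.4, 432.5], [612.5, 412.7], [478.5, 377.2], [475.0, 396.0]] mean [543.9 404.6]
rule [[644.2, 113.4], [652.5, -86.0], [632.6, -86.0], [624.2, 112.7]] mean [638.4  13.5]
ang -87.60269575287602
board [[672.9, 138.0], [415.3, 122.8], [680.3, -122.2], [432.0, -133.8]] mean [550.1   1.2]
(array([501.6, -48.7]), array([20.1, 27.2]), 15.6)
(array([560.8, -46.2]), array([30.3, 20.2]), 50.9)
(array([474.6,  11.2]), array([21.1, 30.9]), 53.8)
(array([546.3,  13.7]), array([21.9, 25.9]), 63.1)
(array([462.6,  58.2]), array([21.5, 28.9]), 89.7)
(array([803. , -27.7]), array([137.2,  13.5]), 77.4)
(array([573.1,  62.8]), array([20.3, 27.3]), 11.7)
[[ 1.   0.2 -0. ]
 [ 0.2 -1.   0. ]
 [ 0.  -0.  -1. ]]
```

View pics/c2.png

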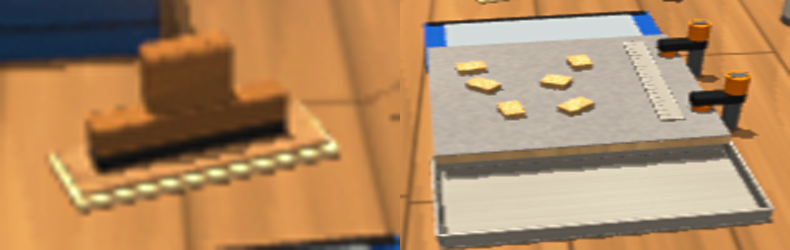

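```bash
cat >> h.py <<'E'
def to(targets,yaw0=None,p0=None):
    """targets: (x,y,z mm, yaw deg). Print the shift in tool axes (cm) and z-turn (deg) of each leg."""
    s=read_state(); R=cv2.Rodrigues(s["tcp_rot"])[0]
    p=s["tool_pos"]*1000 if p0 is None else np.array(p0,float)
    a=np.degrees(np.arctan2(R[1,0],R[0,0])) if yaw0 is None else yaw0
    print("t",round(s["time"],2),"p",p.round(1),"yaw",a.round(2),"tilt",np.round(R[:2,2],4),"F",s["wrist_force"].round(1),"w",round(s["width"],3),"g",s["grip_force"])
    for x,y,z,b in targets:
        d=np.array([x,y,z])-p; r=np.radians(a); n=np.linalg.norm(d)
        print("turn z",round(a-b,2),"shift at old yaw",np.round([d@[np.cos(r),np.sin(r),0]/10,d@[np.sin(r),-np.cos(r),0]/10,-d[2]/10],2),"rows",round(n/60,1))
        p=np.array([x,y,z]);a=b
E
python3 -c "
from h import *
to([(152.3,-656.9,238,14.5),(480,-250,200,14.5),(542,403,160,14.5),(542,403,60,14.5)])"
```

```text
t 0.1 p [ 152.3 -656.9  238.1] yaw 13.05 tilt [-0.0004  0.002 ] F [ 0.7 -0.3 -1.2] w 0.999 g 0.0
turn z -1.45 shift at old yaw [-0.   -0.    0.01] rows 0.0
turn z 0.0 shift at old yaw [ 41.91 -31.19   3.8 ] rows 8.7
turn z 0.0 shift at old yaw [ 22.35 -61.67   4.  ] rows 11.0
turn z 0.0 shift at old yaw [ 0.  0. 10.] rows 1.7
```

move_arm(
  series=[8.54,0,0,0,0,0,-1.45,8.54,4.19,-3.12,0.38,0,0,0,8.54,4.19,-3.12,0.38,0,0,0,8.54,4.19,-3.12,0.38,0,0,0,8.54,4.19,-3.12,0.38,0,0,0],
)

```text
time: 0.72
tool_pos: [0.2842, -0.4934, 0.2239]
tcp_rot: [3.116, 0.397, 0.0]
wrist_force: [0.3, -0.7, 0.2]
width: 1.0
grip_force: 0.0
```

move_arm(
  series=[8.54,4.19,-3.12,0.38,0,0,0,8.54,4.19,-3.12,0.38,0,0,0,8.54,4.19,-3.12,0.38,0,0,0,8.54,4.19,-3.12,0.38,0,0,0,8.54,4.19,-3.12,0.38,0,0,0],
)

```text
time: 1.35
tool_pos: [0.4481, -0.2898, 0.2051]
tcp_rot: [3.116, 0.398, 0.001]
wrist_force: [0.3, 0.2, -0.1]
width: 1.002
grip_force: 0.0
```

move_arm(
  series=[8.54,4.19,-3.12,0.38,0,0,0,8.54,1.86,-5.14,0.33,0,0,0,8.54,1.86,-5.14,0.33,0,0,0,8.54,1.86,-5.14,0.33,0,0,0,8.54,1.86,-5.14,0.33,0,0,0],
)

```text
time: 1.98
tool_pos: [0.5004, -0.0311, 0.1881]
tcp_rot: [3.116, 0.398, 0.001]
wrist_force: [0.4, -0.4, 0.0]
width: 1.003
grip_force: 0.0
```

move_arm(
  series=[8.54,1.86,-5.14,0.33,0,0,0,8.54,1.86,-5.14,0.33,0,0,0,8.54,1.86,-5.14,0.33,0,0,0,8.54,1.86,-5.14,0.33,0,0,0,8.54,1.86,-5.14,0.33,0,0,0],
)

```text
time: 2.6
tool_pos: [0.5261, 0.241, 0.1716]
tcp_rot: [3.116, 0.398, 0.001]
wrist_force: [1.3, -0.0, 0.4]
width: 0.999
grip_force: 0.0
```

move_arm(
  series=[8.54,1.86,-5.14,0.33,0,0,0,8.54,1.86,-5.14,0.33,0,0,0,8.54,1.86,-5.14,0.33,0,0,0,8.54,0,0,0,0,0,0],
)

```text
time: 3.1
tool_pos: [0.5411, 0.4061, 0.1609]
tcp_rot: [-3.115, -0.404, 0.0]
wrist_force: [-0.4, -0.8, -0.0]
width: 0.998
grip_force: 0.0
```

```bash
python3 -c "
from h import *
to([(542,403,160,14.5),(542,403,60,14.5)])
c=calibration('wrist');print(c)
cv2.imwrite('pics/w1.png',read_camera('wrist')[:,:,::-1])"
```

```text
t 3.1 p [541.1 406.1 160.9] yaw 14.77 tilt [-0.0003  0.0007] F [-0.4 -0.8 -0. ] w 0.998 g 0.0
turn z 0.27 shift at old yaw [0.01 0.32 0.09] rows 0.1
turn z 0.0 shift at old yaw [ 0.  0. 10.] rows 1.7
{'camera_matrix': array([[293.17256026,   0.        , 257.89821169],
       [  0.        , 293.17256026, 190.19590995],
       [  0.        ,   0.        ,   1.        ]]), 'k1': -0.05472290979876609, 'rvec': array([-2.30147558,  1.77300145,  0.25599818]), 'tvec': array([0.25574584, 0.58665187, 0.48017755])}
```

View pics/w1.png

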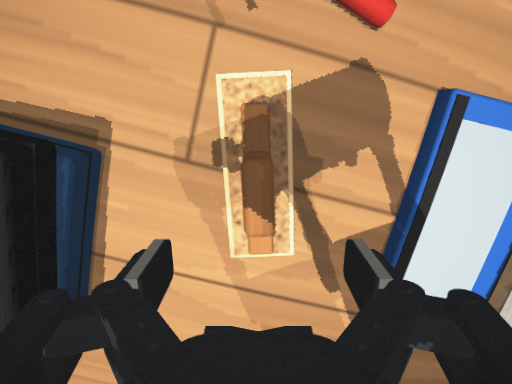

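The wrist view shows the rest corners at about (217,75), (291,71), (293,254) and (231,257). The bar ends are at (243–269,102) and (249–273,252).

```bash
python3 -c "
from h import *
c=calibration('wrist')
for n,p,z in (('rest',[(217,75),(291,71),(293,254),(231,257)],.012),('bar',[(243,103),(269,101),(273,252),(249,253)],.046),('grip far',[(244,153),(271,152)],.092)):
    q=pt(c,p,z)[:,:2]*1000; print(n,q.round(1).tolist(),q.mean(0).round(1))
    if len(q)==4: a=q[0]+q[1]-q[2]-q[3];print(np.degrees(np.arctan2(a[1],a[0])),np.linalg.norm(a)/2)
"
```

```text
rest [[625.7, 465.6], [646.1, 401.2], [469.2, 346.7], [448.6, 410.7]] [547.4 406. ]
17.17500783658283 185.24503721937143
bar [[607.9, 435.0], [614.8, 414.7], [483.3, 374.8], [476.5, 396.6]] [545.6 405.3]
16.58227384998178 137.1625315776973
grip far [[575.7, 423.9], [581.2, 405.9]] [578.4 414.9]
```

move_arm(
  series=[8.54,0.34,0.25,0,0,0,-1.2,8.54,0,0,4,0,0,0,8.54,0,0,4,0,0,0,8.54,0,0,2.1,0,0,0,8.54,0,0,0,0,0,0],
)

```text
time: 3.78
tool_pos: [0.5445, 0.3989, 0.0588]
tcp_rot: [3.11, 0.427, -0.006]
wrist_force: [-0.0, -0.5, 0.6]
width: 0.998
grip_force: 0.0
```

move_arm(
  series=[1.5,0,0,0,0,0,0,1.5,0,0,0,0,0,0,1.5,0,0,0,0,0,0,1.5,0,0,0,0,0,0,1.5,0,0,0,0,0,0],
  grip_force=50,
)

```text
time: 4.4
tool_pos: [0.5463, 0.4015, 0.0621]
tcp_rot: [-3.111, -0.429, -0.003]
wrist_force: [-0.3, -0.0, 6.5]
width: 0.274
grip_force: 50.6
```

move_arm(
  series=[1.5,0,0,0,0,0,0,1.5,0,0,0,0,0,0],
)

```text
time: 4.65
tool_pos: [0.5463, 0.4015, 0.0621]
tcp_rot: [-3.111, -0.429, -0.003]
wrist_force: [-1.4, -0.4, 6.2]
width: 0.275
grip_force: 50.6
```

move_arm(
  series=[1.5,0,0,-2,0,0,0,1.5,0,0,-4,0,0,0,1.5,0,0,-4,0,0,0,1.5,0,0,0,0,0,0,1.5,0,0,0,0,0,0],
)

```text
time: 5.28
tool_pos: [0.5448, 0.4005, 0.1601]
tcp_rot: [3.111, 0.429, -0.002]
wrist_force: [-0.3, -0.3, -1.9]
width: 0.277
grip_force: 49.9
```

Run:
```python
from h import *
# board frame -> world; scraper lengthwise along board x
b=np.radians(2.8);ex=np.array([np.cos(b),np.sin(b)]);ey=np.array([-np.sin(b),np.cos(b)]);o=np.array([550.5,1])
P=lambda x,y,z:(*(o+x*ex+y*ey),z,2.8)
T=[P(-30,102,158),P(-30,102,104.5),P(-30,-150,104.5)]
print(T);to(T)
im=read_camera("wrist");cv2.imwrite("pics/w2.png",im[:,:,::-1])
```

```text
[(np.float64(515.5531393606045), np.float64(101.41273291495787), 158, 2.8), (np.float64(515.5531393606045), np.float64(101.41273291495787), 104.5, 2.8), (np.float64(527.863281349099), np.float64(-150.2864136950835), 104.5, 2.8)]
t 5.28 p [544.8 400.5 160.1] yaw 15.71 tilt [-0.0011 -0.0008] F [-0.3 -0.3 -1.9] w 0.277 g 49.92684602737427
turn z 12.91 shift at old yaw [-10.91  28.     0.21] rows 5.0
turn z 0.0 shift at old yaw [0.   0.   5.35] rows 0.9
turn z 0.0 shift at old yaw [-0.  25.2 -0. ] rows 4.2
```

View pics/w2.png

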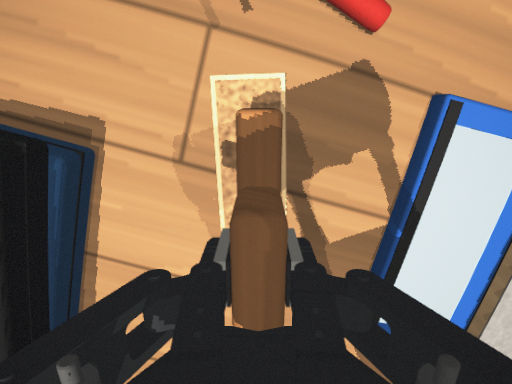

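Scraper held square in the gripper; its bar's far end is at about (236–280,110). Next I'll go over the board.

move_arm(
  series=[1.5,-1.82,4.67,0,0,0,0,1.5,-1.82,4.67,0,0,0,0,1.5,-1.82,4.67,0,0,0,0,1.5,-1.82,4.67,0,0,0,0,1.5,-1.82,4.67,0,0,0,0],
)

```text
time: 5.95
tool_pos: [0.5191, 0.1496, 0.1583]
tcp_rot: [3.112, 0.43, -0.007]
wrist_force: [0.5, 0.5, -1.6]
width: 0.277
grip_force: 49.9
```

move_arm(
  series=[1.5,-1.82,4.67,0,0,0,0,1.5,0,0,0,0,0,6.5,1.5,0,0,0,0,0,6.5,1.5,0,0,0,0,0,0,1.5,0,0,0,0,0,0],
)

```text
time: 6.58
tool_pos: [0.5154, 0.1016, 0.1595]
tcp_rot: [3.14, 0.077, -0.004]
wrist_force: [-0.0, 0.0, -2.2]
width: 0.278
grip_force: 50.3
```

Run:
```python
from h import *
b=np.radians(2.8);ex=np.array([np.cos(b),np.sin(b)]);ey=np.array([-np.sin(b),np.cos(b)]);o=np.array([550.5,1])
P=lambda x,y,z:(*(o+x*ex+y*ey),z,2.8)
s=read_state();c=calibration("wrist");d=s["tool_pos"]*1000
im=read_camera("wrist");cv2.imwrite("pics/w3.png",im[:,:,::-1])
for px in ((236,110),(280,110)):
    v=pt(c,px,d[2]/1000-.050+.034)[0]*1000-d;print("bar end rel board axes",v[:2]@ex,v[:2]@ey)
v=d[:2]-o;print("tcp in board",v@ex,v@ey)
to([P(-30,102,158),P(-30,102,104.5),P(-30,-150,104.5)])
```

```text
bar end rel board axes 68.59435186407974 11.731357020414592
bar end rel board axes 68.60166934911827 -10.209367526748935
tcp in board -30.193075203743767 102.17007640522583
t 6.62 p [515.6 101.7 159.8] yaw 2.81 tilt [-0.0017 -0.0003] F [ 0.6  0.7 -1.6] w 0.271 g 50.29758632183075
turn z 0.01 shift at old yaw [-0.    0.03  0.18] rows 0.0
turn z 0.0 shift at old yaw [0.   0.   5.35] rows 0.9
turn z 0.0 shift at old yaw [-0.  25.2 -0. ] rows 4.2
```

View pics/w3.png

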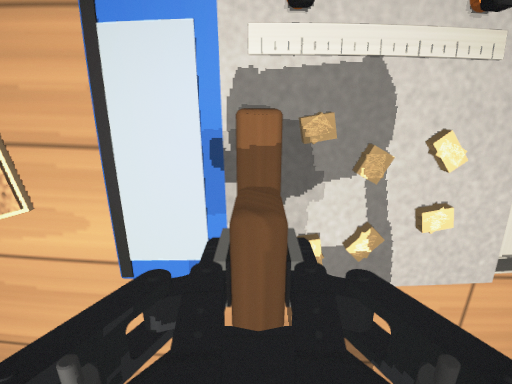

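move_arm(
  series=[1.5,0,0,3,0,0,0,1.5,0,0,1.5,0,0,0,1.5,0,0,0.8,0,0,0,1.5,0,0,0.2,0,0,0,1.5,0,0,0,0,0,0],
)

```text
time: 7.25
tool_pos: [0.5167, 0.1017, 0.1062]
tcp_rot: [-3.141, -0.074, -0.001]
wrist_force: [-0.0, 0.3, -3.2]
width: 0.273
grip_force: 50.3
```

move_arm(
  series=[1.5,0,0,0.15,0,0,0,1.5,0,1,0,0,0,0,1.5,0,1.5,0,0,0,0,1.5,0,1.5,0,0,0,0,1.5,0,1.5,0,0,0,0],
)

```text
time: 7.88
tool_pos: [0.5188, 0.0453, 0.1042]
tcp_rot: [3.141, 0.073, 0.0]
wrist_force: [-0.4, 0.0, -1.9]
width: 0.278
grip_force: 50.3
```

move_arm(
  series=[1.5,0,1.5,0,0,0,0,1.5,0,1.5,0,0,0,0,1.5,0,1.5,0,0,0,0,1.5,0,1.5,0,0,0,0,1.5,0,0.5,0,0,0,0],
)

```text
time: 8.5
tool_pos: [0.522, -0.0193, 0.1042]
tcp_rot: [-3.141, -0.072, -0.0]
wrist_force: [0.0, 0.9, -2.1]
width: 0.273
grip_force: 50.3
```

Run:
```python
from h import *
to([])
im=np.hstack([read_camera("wrist")[:,200:],read_camera("side")[140:320,150:350].repeat(2,0).repeat(2,1)[:,:400][:360].copy() if 0 else cv2.resize(read_camera("side")[140:332,150:400],(500,384))])
cv2.imwrite("pics/w4.png",im[:,:800,::-1])
```

```text
t 8.5 p [522.  -19.3 104.2] yaw 2.63 tilt [0. 0.] F [ 0.   0.9 -2.1] w 0.273 g 50.29883623123169
```

View pics/w4.png

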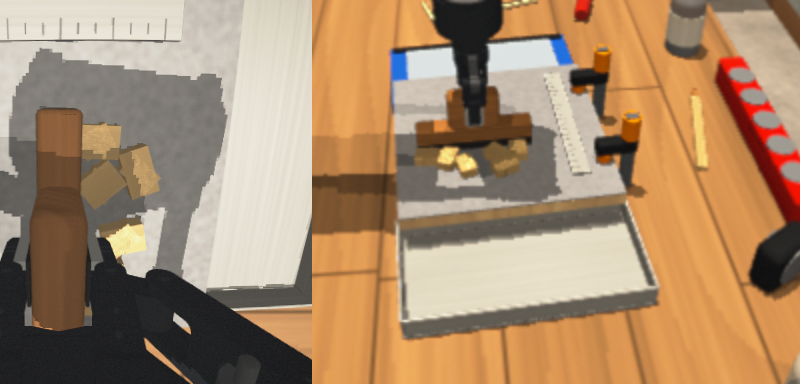

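Both views show the chips gathered in front of the scraper, with the rule untouched. I'll carry on over the tray edge, more slowly.

move_arm(
  series=[1.5,0,1,0,0,0,0,1.5,0,1.2,0,0,0,0,1.5,0,1.2,0,0,0,0,1.5,0,1.2,0,0,0,0,1.5,0,1.2,0,0,0,0],
)

```text
time: 9.22
tool_pos: [0.5246, -0.0771, 0.1042]
tcp_rot: [-3.141, -0.074, 0.0]
wrist_force: [0.9, 0.4, -2.1]
width: 0.278
grip_force: 50.3
```

move_arm(
  series=[1.5,0,1,0,0,0,0,1.5,0,1,0,0,0,0,1.5,0,1,0,0,0,0,1.5,0,1,0,0,0,0,1.5,0,1,0,0,0,0],
)

```text
time: 9.85
tool_pos: [0.527, -0.1268, 0.1042]
tcp_rot: [3.141, 0.074, 0.0]
wrist_force: [-1.1, -0.3, -2.3]
width: 0.274
grip_force: 50.3
```

move_arm(
  series=[1.5,0,1,0,0,0,0,1.5,0,1,0,0,0,0,1.5,0,0.5,0,0,0,0,1.5,0,0,0,0,0,0,1.5,0,0,0,0,0,0],
)

```text
time: 10.48
tool_pos: [0.5281, -0.1509, 0.1041]
tcp_rot: [-3.14, -0.074, 0.0]
wrist_force: [-0.3, 0.2, -1.2]
width: 0.273
grip_force: 50.3
```

Run:
```python
from h import *
to([])
im=np.hstack([read_camera("wrist")[:,200:],cv2.resize(read_camera("side")[140:332,150:400],(500,384))])
cv2.imwrite("pics/w5.png",im[:,:800,::-1])
```

```text
t 10.47 p [ 528.1 -150.9  104.1] yaw 2.7 tilt [-0.0002  0.0002] F [-0.3  0.2 -1.2] w 0.273 g 50.294469594955444
```

View pics/w5.png

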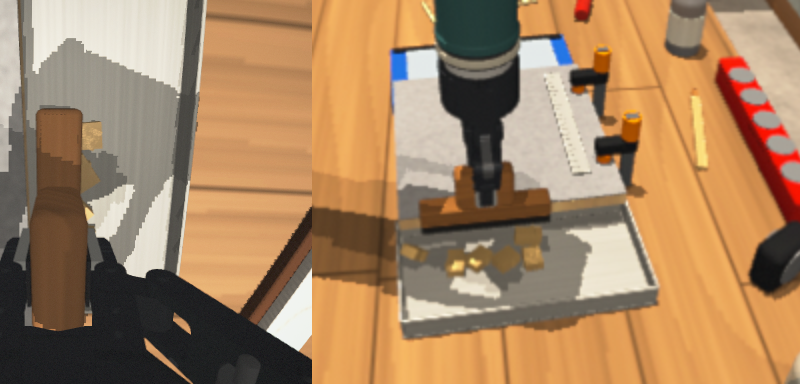

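All six chips are in the tray (side panel, columns 405–540, rows 236–262) and the board is clear. I'll lift and return.

move_arm(
  series=[1.5,0,0,-2,0,0,0,1.5,0,0,-4,0,0,0,1.5,0,0,0,0,0,-7.2,1.5,0,0,0,0,0,-7.2,1.5,0,0,0,0,0,0],
)

```text
time: 11.2
tool_pos: [0.5281, -0.1508, 0.1643]
tcp_rot: [3.107, 0.466, 0.0]
wrist_force: [0.4, 0.2, -1.1]
width: 0.274
grip_force: 50.4
```

```bash
python3 -c "
from h import *
to([(547.5,404.8,160,17.2)])
c=calibration('top')
for k in blobs(chips(read_camera('top')),12):
    r=rect(c,k,.015)
    if abs(r[0][1])<300 and r[0][0]<750: print(r)"
```

```text
t 11.2 p [ 528.1 -150.8  164.3] yaw 17.05 tilt [0.0001 0.    ] F [ 0.4  0.2 -1.1] w 0.274 g 50.37571907043457
turn z -0.15 shift at old yaw [ 18.15 -52.55   0.43] rows 9.3
(array([ 232.6, -297.4]), array([109.1,  25.7]), 64.9)
(array([ 260.4, -199.8]), array([79.2, 24.5]), 82.0)
(array([ 438.1, -144.1]), array([26.5, 56. ]), 3.7)
(array([ 590.8, -174. ]), array([15.3, 30.9]), 53.5)
```

move_arm(
  series=[1.5,1.81,-5.25,0.04,0,0,0,1.5,1.81,-5.25,0.04,0,0,0,1.5,1.81,-5.25,0.04,0,0,0,1.5,1.81,-5.25,0.04,0,0,0,1.5,1.81,-5.25,0.04,0,0,0],
)

```text
time: 11.88
tool_pos: [0.5372, 0.1282, 0.1621]
tcp_rot: [3.107, 0.464, 0.0]
wrist_force: [0.7, -0.2, -2.1]
width: 0.274
grip_force: 50.4
```

move_arm(
  series=[1.5,1.81,-5.25,0.04,0,0,0,1.5,1.81,-5.25,0.04,0,0,0,1.5,1.81,-5.25,0.04,0,0,0,1.5,1.81,-5.25,0.04,0,0,0,1.5,1.81,-5.25,0.04,0,0,0],
)

```text
time: 12.5
tool_pos: [0.5464, 0.4058, 0.1598]
tcp_rot: [3.107, 0.464, -0.0]
wrist_force: [1.3, 0.0, -1.5]
width: 0.273
grip_force: 50.4
```

move_arm(
  series=[1.5,0,0,0,0,0,0,1.5,0,0,4,0,0,0,1.5,0,0,3,0,0,0,1.5,0,0,1.6,0,0,0,1.5,0,0,0,0,0,0],
)

```text
time: 13.12
tool_pos: [0.5458, 0.4026, 0.0725]
tcp_rot: [3.105, 0.465, -0.005]
wrist_force: [0.4, -0.6, -1.7]
width: 0.271
grip_force: 50.7
```

```bash
python3 -c "
from h import *
to([(547.5,404.8,62,17.2)])
c=calibration('top')
im=read_camera('top')
for k in blobs(chips(im),12):
    r=rect(c,k,.015)
    if abs(r[0][1])<300 and r[0][0]<750: print(r)
h=cv2.cvtColor(im,cv2.COLOR_RGB2HSV)
roi=np.zeros(h.shape[:2],bool); roi[160:176,214:304]=1
im0=cv2.imread('pics/top0.png')[:,:,::-1]
print('rule area change',np.abs(im[roi].astype(int)-im0[roi]).mean(),np.percentile(np.abs(im[roi].astype(int)-im0[roi]),98))"
```

```text
t 13.12 p [545.8 402.6  72.5] yaw 17.04 tilt [-0.0029 -0.0021] F [ 0.4 -0.6 -1.7] w 0.271 g 50.68470060825348
turn z -0.16 shift at old yaw [ 0.23 -0.16  1.05] rows 0.2
(array([ 448.8, -161.4]), array([28.1, 11.5]), 58.7)
(array([ 534., -166.]), array([110.3,  37.6]), 1.2)
(array([ 576. , -141.4]), array([12.9, 31.2]), 89.7)
rule area change 8.28287037037037 15.0
```

move_arm(
  series=[1.5,0.15,-0.15,0.5,0,0,0,1.5,0,0,0.3,0,0,0,1.5,0,0,0.15,0,0,0,1.5,0,0,0,0,0,0,1.5,0,0,0,0,0,0],
)

```text
time: 13.8
tool_pos: [0.5478, 0.4058, 0.0648]
tcp_rot: [-3.107, -0.467, -0.0]
wrist_force: [0.1, -0.4, -2.3]
width: 0.274
grip_force: 50.7
```

move_arm(
  series=[1.5,0,0,0.15,0,0,0,1.5,0,0,0,0,0,0],
)

```text
time: 14.05
tool_pos: [0.5476, 0.4057, 0.063]
tcp_rot: [3.107, 0.467, -0.0]
wrist_force: [-0.6, -1.0, -1.9]
width: 0.272
grip_force: 50.7
```

move_arm(
  series=[1.5,0,0,0.1,0,0,0,1.5,0,0,0,0,0,0],
)

```text
time: 14.3
tool_pos: [0.5478, 0.4058, 0.0622]
tcp_rot: [-3.107, -0.467, -0.0]
wrist_force: [-0.2, 0.0, -2.0]
width: 0.269
grip_force: 50.8
```

move_arm(
  series=[1.5,0,0,0.1,0,0,0,1.5,0,0,0,0,0,0],
)

```text
time: 14.55
tool_pos: [0.5478, 0.4058, 0.0622]
tcp_rot: [-3.107, -0.467, -0.0]
wrist_force: [-2.8, -0.2, 5.1]
width: 0.277
grip_force: 51.4
```

move_arm(
  series=[1.5,0,0,0.05,0,0,0,1.5,0,0,0,0,0,0],
)

```text
time: 14.8
tool_pos: [0.5479, 0.4058, 0.0621]
tcp_rot: [-3.107, -0.467, -0.001]
wrist_force: [-4.0, -3.2, 8.0]
width: 0.274
grip_force: 51.9
```

Contact. Release, then lift.

move_arm(
  series=[3.5,0,0,-0.1,0,0,0,6,0,0,0,0,0,0,8,0,0,0,0,0,0,8,0,0,0,0,0,0,8,0,0,0,0,0,0],
)

```text
time: 15.42
tool_pos: [0.5477, 0.4058, 0.0615]
tcp_rot: [3.107, 0.467, -0.0]
wrist_force: [0.3, 0.5, -1.1]
width: 0.937
grip_force: 0.0
```

move_arm(
  series=[8,0,0,-1,0,0,0,8,0,0,-3,0,0,0,8,0,0,-5,0,0,0,8,0,0,-5,0,0,0,8,0,0,0,0,0,0],
)

```text
time: 16.05
tool_pos: [0.5511, 0.4081, 0.2097]
tcp_rot: [-3.101, -0.466, -0.018]
wrist_force: [0.7, -0.5, -0.1]
width: 0.936
grip_force: 0.0
```

Run:
```python
from h import *
to([])
w=read_camera("wrist");t=read_camera("top");s=read_camera("side")
a=cv2.resize(w,(400,300));b=cv2.resize(s[90:330,130:450],(400,300));d=cv2.resize(t[140:270,60:380],(800,300),interpolation=cv2.INTER_CUBIC)
cv2.imwrite("pics/end.png",np.vstack([np.hstack([a,b]),d])[:,:,::-1])
```

```text
t 16.05 p [551.1 408.1 209.7] yaw 17.1 tilt [0.0104 0.0072] F [ 0.7 -0.5 -0.1] w 0.936 g 0.0
```

View pics/end.png

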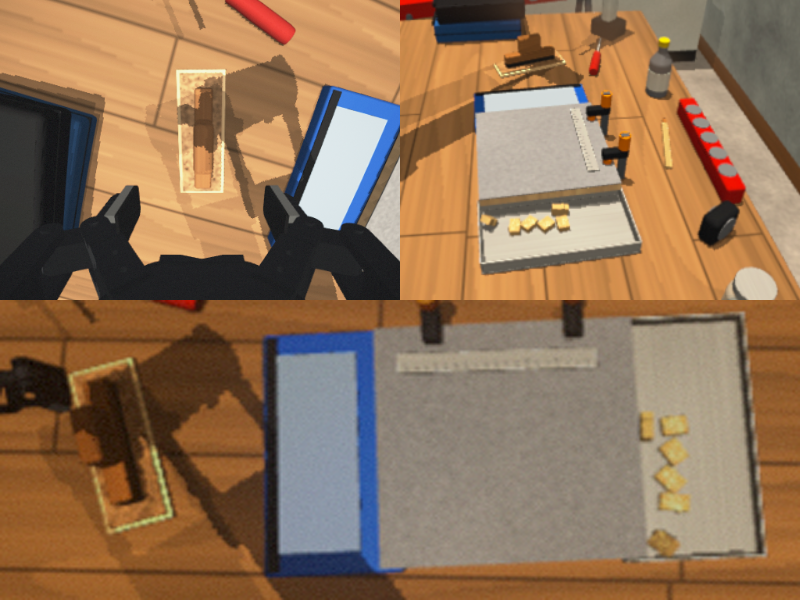

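All six chips are in the tray (lower panel, columns 640–690, rows 412–555). The board is clear, the rule hasn't moved, and the scraper stands upright along its rest.

```bash
python3 -c "
from workcell import *
print(finish_job())"
```

```text
the job is handed in; nothing more can be done
None
```

I wiped all six chips into the tray without disturbing the rule, stood the scraper back upright lengthwise on its rest, and handed the job in at about 16 s; no verdict came back.

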